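Load a test fixture and latch both covers

TASK

Lay the loose metal module flat in the recess of the empty test fixture, then press the covers of both fixtures down until their spring latches hold them fully shut. Leave the module that is already loaded in its recess, and do not push the other things on the bench about.

Things in the scene. Friction and masses are not known exactly. Their poses are not given: they have to be found in the camera images.
- loose_module: aluminium module, a solid block 70 (x) x 44 (y) x 30 mm tall, about 0.22 kg, with fine dark grooves on its top; origin at the centre of its underside, z up; either way round is the same. This one lies loose on the bench between the fixtures.
- seated_module: aluminium module, a solid block 70 (x) x 44 (y) x 30 mm tall, about 0.22 kg, with fine dark grooves on its top; origin at the centre of its underside, z up; either way round is the same. This one already lies in the recess of the loaded fixture and stays there.
- empty_fixture: black block 190 (x) x 110 (y) x 40 mm, fixed; origin at the centre of its underside, z up, x from hinge end to latch end. Its flat top has a recess (see nest), two hinge cheeks (10 mm thick, at x -73, y +-43, up to z 83 mm) and a latch housing (18 x 50 mm, at x 84, up to z 94 mm). Its recess is empty, its cover thrown back past upright.
- empty_fixture_nest (a point): centre of the recess floor, 32 mm above the bench, at fixture x = -5 mm; axes as the fixture's. The recess is 79 (x) x 53 (y) mm and 8 mm deep: a module stands 22 mm proud of the flat top around it. Recess of the empty fixture
- empty_cover (a joint): hinge angle of the cover (plate: see hinge). 0 = shut, level, outer face 76 mm above the bench; 1.57 upright; 2.1 leaning back (stop). Stiff hinge (0.11 N m): stays where left. At 0.12 its nose meets a spring roller, which gives way at 0.065 (8 to 10 N on the pad), then holds it shut; short of that it springs back. Empty fixture: starts at 1.75 to 2.0.
- empty_cover_hinge (a point): middle of the hinge line of the cover, 72 mm above the bench, at fixture x = -73, y = 0. Turns with the cover: x along the cover to its free end, z out of its outer face. The cover is an aluminium plate 122 (x) x 70 (y) x 8 mm, 4 mm either side of the hinge line, with a 10 mm nose bar 130 mm from the hinge
- empty_cover_pad (a point): centre of the black rubber pad (30 x 45 mm) on the outer face of the cover, 105 mm from the hinge line: the place to press. Axes as for the hinge point
- loaded_fixture: black block 190 (x) x 110 (y) x 40 mm, fixed; origin at the centre of its underside, z up, x from hinge end to latch end. Its flat top has a recess (see nest), two hinge cheeks (10 mm thick, at x -73, y +-43, up to z 83 mm) and a latch housing (18 x 50 mm, at x 84, up to z 94 mm). It holds a module already, its cover half open.
- loaded_fixture_nest (a point): centre of the recess floor, 32 mm above the bench, at fixture x = -5 mm; axes as the fixture's. The recess is 79 (x) x 53 (y) mm and 8 mm deep: a module stands 22 mm proud of the flat top around it. Recess of the loaded fixture
- loaded_cover (a joint): hinge angle of the cover (plate: see hinge). 0 = shut, level, outer face 76 mm above the bench; 1.57 upright; 2.1 leaning back (stop). Stiff hinge (0.11 N m): stays where left. At 0.12 its nose meets a spring roller, which gives way at 0.065 (8 to 10 N on the pad), then holds it shut; short of that it springs back. Loaded fixture: starts at 0.6 to 1.2.
- loaded_cover_hinge (a point): middle of the hinge line of the cover, 72 mm above the bench, at fixture x = -73, y = 0. Turns with the cover: x along the cover to its free end, z out of its outer face. The cover is an aluminium plate 122 (x) x 70 (y) x 8 mm, 4 mm either side of the hinge line, with a 10 mm nose bar 130 mm from the hinge
- loaded_cover_pad (a point): centre of the black rubber pad (30 x 45 mm) on the outer face of the cover, 105 mm from the hinge line: the place to press. Axes as for the hinge point
- screwdriver: black-handled screwdriver lying on the bench, 170 mm long; a bystander
- jar: white jar, 64 mm across, 100 mm tall, standing at the left; a bystander
- clock: white digital clock, 100 mm wide, 70 mm tall, 30 mm thick, standing at the left; a bystander
- case: white glasses case 150 x 60 x 35 mm lying towards the far side; a bystander
Mind the look-alikes: they are no part of the job. What is shaped like the loose_module but purple or yellow is not meant.

How it is judged:
By the outcome, as a careful person would: the job done as asked, in the order asked, and still so for the second after the job is handed in, with the robot touching nothing.
It also fails if it takes over 72 s, if anything falls off the work surface, if the arm or the gripper's body presses on something with over 40 N, if the wrist force passes 120 N, or if a joint passes its speed limit or range.

ROBOT

A 6-joint arm with a two-finger parallel gripper is mounted at the origin on the work surface. World frame = base frame: x ahead of the robot, y to its left, z up, the work surface at z = 0. Lengths are in m, angles in rad, forces in N, time in s.
With the tool pointing down it reaches from about 0.25 to 0.8 m from the base axis. Payload 8.5 kg.
Tool frame: the origin (TCP) lies between the finger pads; the fingertips stand 19 mm ahead of it and the grasp point (between the pads) is the TCP; z points along the fingers, y is the line along which they close (so a half turn about z gives the same grasp; the last joint's range is limited). The gripper opens to 85 mm and grips with 20 to 120 N. Pads are 22 mm wide; open, the fingers measure 114 mm over their backs; the gripper's body (76 mm by 85 mm) begins 54 mm behind the grasp point. The pads swing forward as they close: fully open they stand 13 mm farther back than shut.
Start: joints at [-1.136, 0.238, -0.013, 1.319, 0, 1.571], TCP at [0.221, -0.476, 0.25] pointing down, gripper open.
Joint ranges: [-2.66, 2.66], [-1.03, 1.9], [-1.14, 1.46], [-1.82, 2.27], [-1.45, 1.34], [-3.14, 3.14]. Speed limits (rad/s): [2.22, 2.22, 2.79, 3.14, 3.14, 3.14].

INTERFACE

Orientations are given as a rotation vector (axis times angle).
In Python, from workcell import sense, read_camera, finish_job gives the robot as it stands.
- The arm moves only by the shell command python3 -m jog 'ROWS'. ROWS is a JSON object of lists of equal length, an entry for each row: "dp": the shift along the tool's x, y, z in mm, a list of three; "delta_rot": the turn, a rotation vector about the tool's x, y, z in degrees, a list of three; "hand": the opening, from 0 (shut) to 1 (fully open). In form: {"dp": [[dx, dy, dz], ...], "delta_rot": [[wx, wy, wz], ...], "hand": [hand, ...]}. A call has 1 to 12 rows; each row is the pose to reach, as a shift and turn from the pose commanded when the call began, along the tool's axes at that moment; what a row does not reach only later rows make up. A row lasts 1/8 s, in which the tool goes at most 62.5 mm and 10.7 degrees, less where a joint would pass 70% of its speed; a pose out of reach is approached as far as the arm can. A call with a gripper value outside its range is refused whole. The fingers move at their own pace and stop on an object; the grip force is fixed at half the most. Time passes only in rows, so rows that repeat a pose let the fingers close. It gives the time, the measured TCP pose, the force, the opening and the grip force at its end, in the units of the state.
- sense(): the state, without advancing time (a new reading comes with each control period).
- read_camera(name): name is "scene" or "side" or "wrist"; returns a dict with "color" (420x560x3 uint8, blue, green, red), "fx", "fy", "cx", "cy" (pixels), "R" (3x3) and "t" (3): a world point X has camera coordinates R X + t. Camera axes: x right, y down, z forward; pixel columns grow to the right and rows downward; lengths in m; the calibration is good to about 2 mm. A picture is of the moment at which its call begins. There is no depth.
- finish_job(): hands the job in; it is judged then, once.
The state is a dict: "t": time; "joints": joint angles; "joint_vel": joint speeds; "tau": joint torques, N m; "eef_pos": TCP position; "ee_rot": TCP orientation; "contact_force": force on the tool from outside, world axes, zero at the start; "wrist_torque": the same for the moment, N m; "opening": opening from 0.0 (shut) to 1.0 (fully open); "gripper_force": force on a finger pad.
Only numpy, scipy, OpenCV 4.12 (cv2) and the standard library are available. Lean on these libraries where they do the work, as an engineer would, in place of code of your own. Each camera call takes 0.05 s, during which the arm holds its last target. There are 200 camera calls.

## Working session

There is one attempt and no reset: what is moved stays moved. The work goes in short steps, Python scripts to look and compute and a shell command to move; the robot and the scene stay as the last step left them, time stands still between calls to the robot, and variables do not carry over. Pictures are saved under pics/ and viewed, at most 15 in all, crops included, and the job is handed in when it is done.

```bash
ls; mkdir -p pics
python3 - <<'E'
from workcell import *
import cv2,numpy as np,pickle
d={}
for n in("scene","side"):
    c=read_camera(n);d[n]=c;cv2.imwrite(f"pics/{n}0.png",c["color"]);print(n,c["fx"],c["cx"],c["cy"],np.round(-c["R"].T@c["t"],3))
pickle.dump(d,open("d0.pkl","wb"))
s=sense();print(s["eef_pos"],s["ee_rot"],s["t"],s["opening"])
E
```

```text
pics
scene 494.15441452728896 269.7221548150181 207.83283343026065 [1.398 0.595 1.109]
side 521.4357565390422 276.9093798339966 214.28662440439646 [0.354 1.291 0.876]
[ 0.22099518 -0.47583224  0.24971277] [-3.06636389e+00 -6.77366052e-01  4.96343937e-04] 0.1 0.9987067327034076
```

View pics/scene0.png

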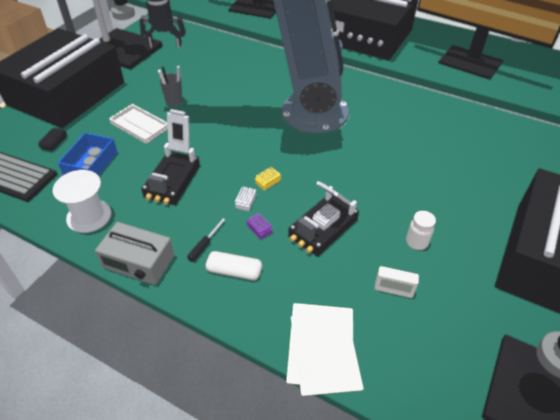

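View pics/side0.png

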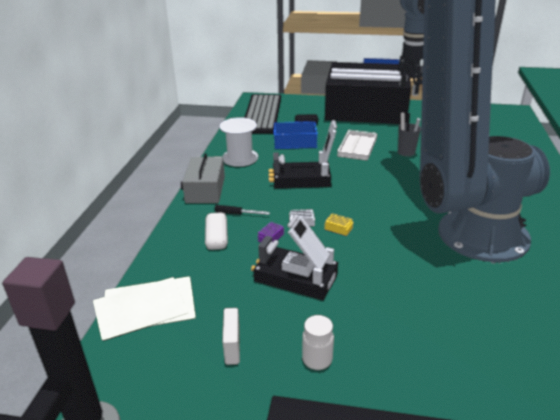

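The scene picture shows the empty fixture near (170,175) with its cover thrown back, the loaded fixture near (323,220) and the loose module at (246,198). Yellow (268,178) and purple (260,226) are the decoys. Next I'll take rough positions and then look with the wrist camera.

```bash
cat > h.py <<'E'
from workcell import *
import cv2,numpy as np
from scipy.spatial.transform import Rotation as Ro
def ray(c,uv,z):
    d=c["R"].T@np.array([(uv[0]-c["cx"])/c["fx"],(uv[1]-c["cy"])/c["fy"],1]);o=-c["R"].T@c["t"]
    return o+d*(z-o[2])/d[2]
def proj(c,X):
    p=c["R"]@X+c["t"];return np.array([c["fx"]*p[0]/p[2]+c["cx"],c["fy"]*p[1]/p[2]+c["cy"]])
def go(pos,zrot):
    """shift/turn in tool axes to reach pos, pointing down with tool y at world angle zrot(deg)"""
    s=sense();R=Ro.from_rotvec(s["ee_rot"]);p=np.array(s["eef_pos"])
    a=np.radians(zrot);y=np.array([np.cos(a),np.sin(a),0]);z=np.array([0,0,-1.]);x=np.cross(y,z)
    T=Ro.from_matrix(np.c_[x,y,z])
    print("dp",np.round(R.inv().apply(np.array(pos)-p)*1000,1),"rot",np.round((R.inv()*T).as_rotvec(degrees=True),1),
     "now",np.round(p,4),"y dir",np.round(np.degrees(np.arctan2(*R.as_matrix()[[1,0],1])),1),"F",np.round(s["contact_force"],1),"t",s["t"],"open",round(s["opening"],3),"j",np.round(s["joints"],2))
E
python3 - <<'E'
from h import *
import pickle
d=pickle.load(open("d0.pkl","rb"))
s=d["scene"];q=d["side"]
for n,uv,z in(("mod",(246,197),.03),("emp",(172,177),.04),("load",(323,220),.04),("seated",(326,217),.06)):print(n,ray(s,uv,z).round(3))
for n,uv,z in(("mod",(302,216),.03),("emp",(302,172),.04),("load",(296,268),.04)):print(n,ray(q,uv,z).round(3))
a=cv2.resize(s["color"][100:260,130:370],(792,528),interpolation=cv2.INTER_CUBIC);cv2.imwrite("pics/sc.png",a)
go([.5,0,.3],0)
E
```

```text
mod [0.527 0.021 0.03 ]
emp [ 0.572 -0.221  0.04 ]
load [0.506 0.267 0.04 ]
seated [0.509 0.276 0.06 ]
mod [0.518 0.024 0.03 ]
emp [ 0.551 -0.224  0.04 ]
load [0.499 0.276 0.04 ]
dp [ 453.5 -314.1  -49.9] rot [ -0.1  -0.  -65.1] now [ 0.221  -0.4758  0.2497] y dir -65.1 F [-0.5 -0.3  0.1] t 0.1 open 0.999 j [-1.14  0.24 -0.01  1.32 -0.    1.57]
```

View pics/sc.png

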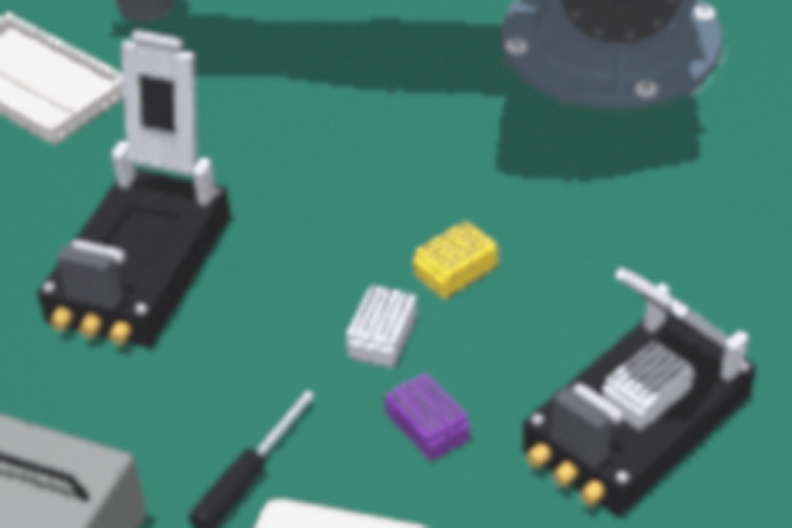

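The crop shows the empty fixture's latch end lower left, the screwdriver and decoys around the bare metal module, and the loaded module under its half-open cover. I'll rise and move to view the empty fixture with the wrist camera.

```bash
python3 -m jog '{"dp":[[20,-5,-60],[60,-20,-110],[110,-40,-150],[165,-60,-170],[220,-80,-170],[270,-100,-170],[320,-115,-170],[369,-133,-170],[369,-133,-170],[369,-133,-170]],"delta_rot":[[0,0,-5],[0,0,-13],[0,0,-22],[0,0,-30],[0,0,-38],[0,0,-47],[0,0,-56],[0,0,-65],[0,0,-65],[0,0,-65]],"hand":[1,1,1,1,1,1,1,1,1,1]}'
python3 - <<'E'
from h import *
import pickle
c=read_camera("wrist");pickle.dump(c,open("w1.pkl","wb"));cv2.imwrite("pics/w1.png",c["color"])
print(-c["R"].T@c["t"],c["R"].round(2),c["fx"]);go([.52,.05,.42],0)
E
```

```text
t: 1.35
eef_pos: [0.4997, -0.2, 0.42]
ee_rot: [-2.223, -2.219, 0.001]
contact_force: [-1.8, -0.6, 1.1]
opening: 1.004
gripper_force: 0.0
[ 0.49941706 -0.13606339  0.54380812] [[ 1.   -0.   -0.  ]
 [-0.   -0.97  0.26]
 [-0.   -0.26 -0.97]] 370.2044101144302
dp [2.505e+02 2.000e+01 2.000e-01] rot [-0.  -0.  -0.2] now [ 0.4993 -0.2005  0.4202] y dir -0.2 F [-1.1 -1.  -0.3] t 1.4 open 1.001 j [-0.38  0.27  0.47  1.76 -0.    1.19]
```

View pics/w1.png

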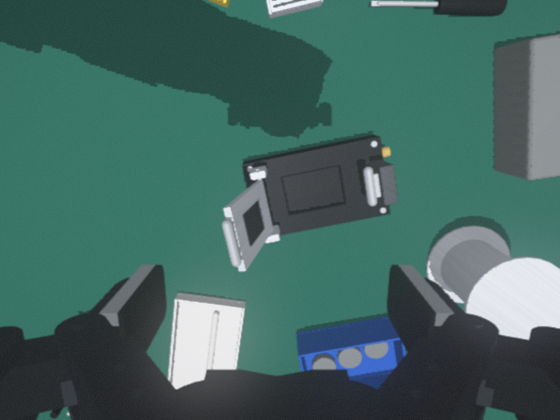

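The wrist picture shows the empty fixture squarely: recess corners near (281,178), (342,166), (346,199) and (288,214), with the block's top from (245,163) to (389,212). Next I'll move where both the loose module and the loaded fixture are in view.

```bash
python3 -m jog '{"dp":[[50,3,0],[105,6,0],[160,9,0],[215,12,0],[270,15,0],[320,18,0],[370,20,0],[370,20,0],[370,20,0]],"delta_rot":[[0,0,0],[0,0,0],[0,0,0],[0,0,0],[0,0,0],[0,0,0],[0,0,0],[0,0,0],[0,0,0]],"hand":[1,1,1,1,1,1,1,1,1]}'
python3 - <<'E'
from h import *
import pickle
c=read_camera("wrist");pickle.dump(c,open("w2.pkl","wb"));cv2.imwrite("pics/w2.png",c["color"])
hsv=cv2.cvtColor(c["color"],cv2.COLOR_BGR2HSV)
def show(c,m,z,lo=300,hi=30000):
    for k in cv2.findContours(m,cv2.RETR_EXTERNAL,cv2.CHAIN_APPROX_NONE)[0]:
        if lo<cv2.contourArea(k)<hi:
            b=cv2.boxPoints(cv2.minAreaRect(k));P=np.array([ray(c,u,z)[:2] for u in b])
            e=P[1]-P[0],P[2]-P[1]
            print("px",b.mean(0).round(),"c",P.mean(0).round(4),[(round(np.hypot(*v)*1000),round(np.degrees(np.arctan2(v[1],v[0])),1)) for v in e])
m=cv2.inRange(hsv,(0,0,110),(180,60,255));show(c,m,.03)
print("empty, dark")
c=pickle.load(open("w1.pkl","rb"));
for n,uv in zip("abcd",((281,178),(342,166),(346,199),(288,214))):print(n,ray(c,uv,.04).round(4))
for uv in ((245,163),(381,137),(389,212)):print("blk",ray(c,uv,.04).round(4))
for uv in((374,144),(383,210)):print("screw",ray(c,uv,.04).round(4))
print(sense()["t"])
cv2.imwrite("pics/w1c.png",cv2.resize(c["color"][120:280,210:410],(800,640))[:600])
E
```

```text
t: 2.52
eef_pos: [0.5203, 0.1687, 0.4205]
ee_rot: [2.224, 2.218, -0.0]
contact_force: [0.0, -0.1, -0.3]
opening: 1.001
gripper_force: 0.0
px [422. 293.] c [ 0.7433 -0.0393] [(33, np.float64(45.0)), (124, np.float64(-48.5))]
px [126. 291.] c [ 0.2882 -0.034 ] [(125, np.float64(56.4)), (33, np.float64(-34.6))]
px [276. 260.] c [0.5186 0.0171] [(71, np.float64(12.4)), (56, np.float64(-78.2))]
px [549. 281.] c [ 0.9316 -0.0231] [(212, np.float64(67.1)), (109, np.float64(-30.2))]
px [436. 192.] c [0.7472 0.1172] [(63, np.float64(9.9)), (153, np.float64(-73.4))]
px [314.  95.] c [0.5697 0.2521] [(57, np.float64(76.3)), (20, np.float64(-13.3))]
px [238.  71.] c [0.4694 0.2805] [(109, np.float64(76.9)), (124, np.float64(-8.4))]
px [502.  26.] c [0.8075 0.3348] [(141, np.float64(-0.2)), (62, np.float64(-79.0))]
empty, dark
a [ 0.5051 -0.2259  0.04  ]
b [ 0.5884 -0.2094  0.04  ]
c [ 0.596  -0.2557  0.04  ]
d [ 0.5151 -0.2774  0.04  ]
blk [ 0.456  -0.2051  0.04  ]
blk [ 0.6389 -0.1706  0.04  ]
blk [ 0.6576 -0.2747  0.04  ]
screw [ 0.6301 -0.1798  0.04  ]
screw [ 0.6489 -0.2717  0.04  ]
2.575
```

View pics/w2.png

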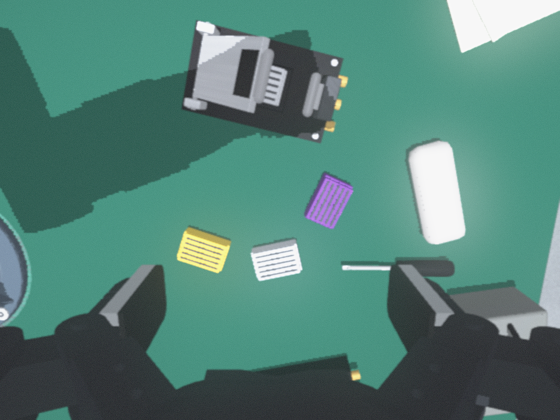

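View pics/w1c.png

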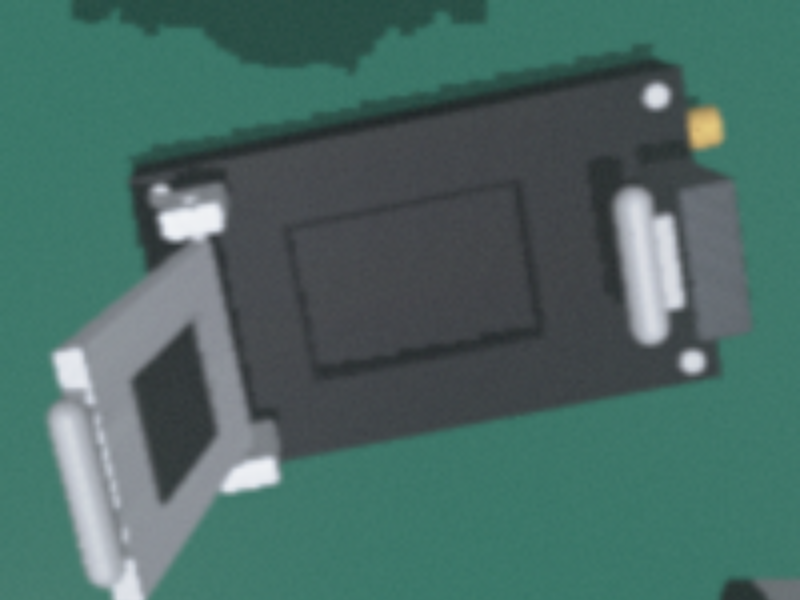

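The wide wrist view shows the loose module at (276,260), the yellow one at (204,250), the purple one at (329,201), the screwdriver at (400,267) and the loaded fixture around (262,82). In the crop the recess rim is clear: corners (288,228), (519,182), (541,330) and (317,378). Next I'll hover over the module with tool y along its short side.

```bash
python3 -m jog '{"dp":[[-20,0,30],[-40,0,60],[-60,0,90],[-80,0,120],[-100,0,150],[-120,0,180],[-140,0,215],[-158,0,250],[-158,0,250],[-158,0,250]],"delta_rot":[[0,0,10],[0,0,20],[0,0,30],[0,0,40],[0,0,50],[0,0,60],[0,0,69],[0,0,77.6],[0,0,77.6],[0,0,77.6]],"hand":[1,1,1,1,1,1,1,1,1,1]}'
python3 - <<'E'
from h import *
import pickle
c=read_camera("wrist");pickle.dump(c,open("w3.pkl","wb"));cv2.imwrite("pics/w3.png",c["color"])
go([.52,.011,.03],-77.6)
c=pickle.load(open("w1.pkl","rb"))
f=lambda u,v:(210+(u+.5)/4-.5,120+(v+.5)/4-.5)
r=np.array([ray(c,f(*u),.04)[:2] for u in((288,228),(519,182),(541,330),(317,378))])
print(r.round(4),"c",r.mean(0).round(4))
for i in range(4):
    v=r[(i+1)%4]-r[i];print(round(np.hypot(*v)*1000,1),round(np.degrees(np.arctan2(v[1],v[0])),1))
s=np.array([ray(c,f(*u),.042)[:2] for u in((656,96),(692,361))]);v=s[0]-s[1];print("screws",s.mean(0),np.degrees(np.arctan2(v[1],v[0]))-90,np.hypot(*v))
E
```

```text
t: 3.82
eef_pos: [0.5205, 0.0113, 0.1716]
ee_rot: [-3.123, -0.338, -0.002]
contact_force: [0.2, 0.7, 0.3]
opening: 1.0
gripper_force: 0.0
dp [ -1.3   0.5 141.9] rot [ 0.  -0.1 -0. ] now [0.5208 0.0117 0.1719] y dir -77.6 F [-1.1 -0.9 -0.7] t 3.875 open 0.997 j [ 0.02  0.27 -0.18  1.12  0.    2.95]
[[ 0.506  -0.224 ]
 [ 0.5848 -0.2082]
 [ 0.5947 -0.2602]
 [ 0.5163 -0.2776]] c [ 0.5504 -0.2425]
80.3 11.3
52.9 -79.2
80.2 -167.5
54.6 100.9
screws [ 0.63841378 -0.22508697] 11.496976269956036 0.09375810525003807
```

View pics/w3.png

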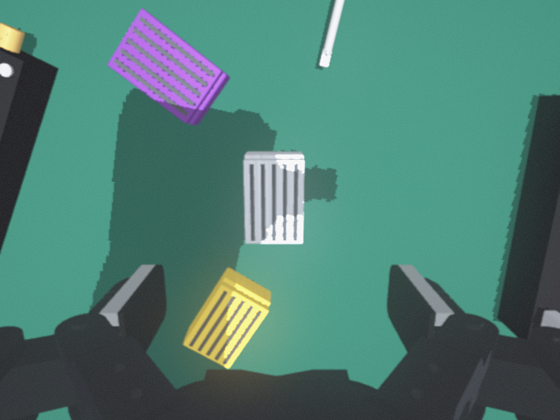

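The module's top face spans about (245,158)–(303,243), square to the tool. Yellow lies clear of the fingers, beyond the module's end.

Run:
```python
from h import *
import pickle
c=pickle.load(open("w3.pkl","rb"))
hsv=cv2.cvtColor(c["color"],cv2.COLOR_BGR2HSV)
m=cv2.inRange(hsv,(0,0,100),(180,70,255));m[:140]=0;m[252:]=0;m[:,:225]=0;m[:,325:]=0
m=cv2.morphologyEx(m,cv2.MORPH_CLOSE,np.ones((9,9),np.uint8))
k=max(cv2.findContours(m,0,1)[0],key=cv2.contourArea)
b=cv2.boxPoints(cv2.minAreaRect(k));P=np.array([ray(c,u,.03)[:2] for u in b]);e=P[1]-P[0],P[2]-P[1]
print(b.round(),P.mean(0).round(4),[(np.hypot(*v)*1000,np.degrees(np.arctan2(v[1],v[0]))) for v in e])
for uv in((245,158),(303,158),(303,243),(245,243)):print(ray(c,uv,.03).round(4))
```

```text
[[242. 151.]
 [304. 151.]
 [304. 244.]
 [242. 244.]] [0.5218 0.0128] [(np.float64(44.16175243408966), np.float64(-77.64740467317037)), (np.float64(70.30803263220923), np.float64(-166.54327950344887))]
[0.547  0.0388 0.03  ]
[ 0.5559 -0.0018  0.03  ]
[ 0.4931 -0.0167  0.03  ]
[0.4837 0.0264 0.03  ]
```

```bash
python3 -m jog '{"dp":[[1,-0.5,40],[1,-0.5,85],[1,-0.5,120],[1,-0.5,139],[1,-0.5,139],[1,-0.5,139],[1,-0.5,139],[1,-0.5,139],[1,-0.5,139],[1,-0.5,139],[1,-0.5,139]],"delta_rot":[[0,0,0],[0,0,0],[0,0,0],[0,0,0],[0,0,0],[0,0,0],[0,0,0],[0,0,0],[0,0,0],[0,0,0],[0,0,0]],"hand":[1,1,1,1,1,0,0,0,0,0,0]}'
python3 -m jog '{"dp":[[0,0,-20],[0,0,-60],[0,0,-110],[0,0,-160],[0,0,-190],[0,0,-190]],"delta_rot":[[0,0,0],[0,0,0],[0,0,0],[0,0,0],[0,0,0],[0,0,0]],"hand":[0,0,0,0,0,0]}'
python3 -c "
from h import *
go([.5504,-.2425,.19],-78.6)
c=read_camera('wrist');cv2.imwrite('pics/w4.png',c['color'])"
```

```text
t: 5.25
eef_pos: [0.5219, 0.0127, 0.0328]
ee_rot: [-3.123, -0.337, -0.004]
contact_force: [-1.1, 0.3, 7.7]
opening: 0.494
gripper_force: 60.8
t: 6.0
eef_pos: [0.5221, 0.0126, 0.2238]
ee_rot: [3.123, 0.337, 0.008]
contact_force: [0.2, 0.8, -2.2]
opening: 0.497
gripper_force: 62.5
dp [-27.  255.2  33.9] rot [ 0.  -0.3  0.9] now [0.5221 0.0126 0.2238] y dir -77.7 F [ 0.2  0.8 -2.2] t 6.0 open 0.497 j [ 0.02  0.24 -0.08  1.25  0.    2.95]
```

```bash
python3 -m jog '{"dp":[[-3,30,0],[-7,70,0],[-12,115,0],[-17,160,0],[-22,205,0],[-26,240,0],[-27,255,30],[-27,255,75],[-27,255,95],[-27,255,95],[-27,255,95]],"delta_rot":[[0,0,0],[0,0,0],[0,0,0.9],[0,0,0.9],[0,0,0.9],[0,0,0.9],[0,0,0.9],[0,0,0.9],[0,0,0.9],[0,0,0.9],[0,0,0.9]],"hand":[0,0,0,0,0,0,0,0,0,0,0]}'
python3 -c "
from h import *
go([.5504,-.2425,.066],-78.6)
c=read_camera('wrist');cv2.imwrite('pics/w5.png',c['color'])"
```

```text
t: 7.42
eef_pos: [0.549, -0.2422, 0.1263]
ee_rot: [-3.126, -0.313, 0.0]
contact_force: [-0.3, -0.2, -1.7]
opening: 0.497
gripper_force: 62.3
dp [ 1.3  0.6 60.3] rot [-0.  0.  0.] now [ 0.549  -0.2422  0.1263] y dir -78.6 F [-0.3 -0.2 -1.7] t 7.425 open 0.497 j [-0.42  0.43 -0.06  1.09  0.    2.53]
```

View pics/w5.png

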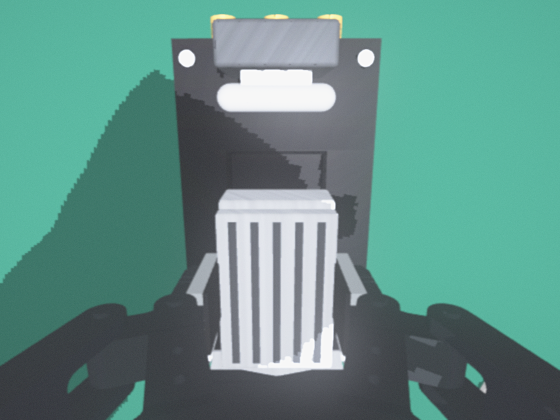

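The module is held above the recess, whose far corners show at (231,152) and (326,152); the screws are at (187,58) and (366,58). I'll check alignment from these before lowering.

```bash
python3 -c "
from h import *
c=read_camera('wrist')
A=[ray(c,u,.04)[:2] for u in((231,152),(326,152),(187,58),(366,58))]
o=np.array([.5504,-.2425]);a=np.radians(11.4);R=np.array([[np.cos(a),np.sin(a)],[-np.sin(a),np.cos(a)]])
print([(R@(x-o)*1000).round(1) for x in A])
M=[ray(c,u,.126-.033+.03)[:2] for u in((218,213),(336,213),(220,366),(336,366))];print([(R@(x-o)*1000).round(1) for x in M])
"
```

```text
[array([40.8, 24.8]), array([ 40.8, -29. ]), array([90.5, 46.6]), array([ 90.5, -48.5])]
[array([28. , 20.1]), array([ 28. , -22.2]), array([-35.9,  21.8]), array([-35.9, -24.9])]
```

```bash
python3 -m jog '{"dp":[[2.5,1,15],[2.5,1,32],[2.5,1,45],[2.5,1,54],[2.5,1,58],[2.5,1,60],[2.5,1,60.5],[2.5,1,60.5]],"delta_rot":[[0,0,0],[0,0,0],[0,0,0],[0,0,0],[0,0,0],[0,0,0],[0,0,0],[0,0,0]],"hand":[0,0,0,0,0,0,0,0]}'
```

```text
t: 8.52
eef_pos: [0.5518, -0.2428, 0.0661]
ee_rot: [3.126, 0.312, 0.001]
contact_force: [-0.4, 0.1, -2.6]
opening: 0.5
gripper_force: 62.4
```

The module is in the recess, hanging just off the floor. I'll release it, retreat straight up and check.

```bash
python3 -m jog '{"dp":[[0,0,0.5],[0,0,0.5],[0,0,0.5],[0,0,-10],[0,0,-50],[0,0,-100],[0,0,-154],[0,0,-204],[0,0,-234],[0,0,-234]],"delta_rot":[[0,0,0],[0,0,0],[0,0,0],[0,0,0],[0,0,0],[0,0,0],[0,0,0],[0,0,0],[0,0,0],[0,0,0]],"hand":[0.7,0.7,0.7,0.7,0.7,0.7,0.5,0.2,0,0]}'
python3 -c "
from h import *
go([.5518,-.2428,.3],-78.6)
c=read_camera('wrist');cv2.imwrite('pics/w6.png',c['color'])"
```

```text
t: 9.78
eef_pos: [0.5524, -0.2431, 0.3032]
ee_rot: [3.123, 0.312, 0.007]
contact_force: [-0.1, 0.5, 0.5]
opening: -0.003
gripper_force: 0.0
dp [-0.6 -0.5  3.2] rot [ 0.2 -0.3  0. ] now [ 0.5524 -0.2431  0.3032] y dir -78.6 F [-0.1  0.5  0.5] t 9.775 open -0.003 j [-0.41  0.36  0.3   1.5   0.    2.53]
```

View pics/w6.png

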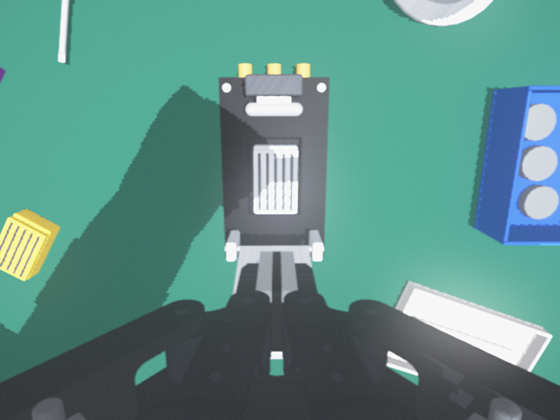

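The module lies flat in the recess, rim visible on every side around (275,178). Next I'll go behind the leaning cover with the fingers shut.

```bash
python3 -m jog '{"dp":[[-20,0,0],[-60,0,0],[-100,0,0],[-140,0,0],[-158,0,0],[-158,0,20],[-158,0,60],[-158,0,95],[-158,0,110],[-158,0,110]],"delta_rot":[[0,0,0],[0,0,0],[0,0,0],[0,0,0],[0,0,0],[0,0,0],[0,0,0],[0,0,0],[0,0,0],[0,0,0]],"hand":[0,0,0,0,0,0,0,0,0,0]}'
python3 -c "
from h import *
go([.4,-.27,.19],-78.6)
a=read_camera('side')['color'][90:210,230:390];b=read_camera('scene')['color'][80:230,110:270]
a=cv2.resize(a,(400,300),interpolation=2);b=cv2.resize(b,(320,300),interpolation=2)
cv2.imwrite('pics/s7.png',np.hstack([a,b]))"
```

```text
t: 11.08
eef_pos: [0.3962, -0.2734, 0.1883]
ee_rot: [-3.124, -0.312, 0.004]
contact_force: [-0.4, 0.3, 0.3]
opening: -0.0
gripper_force: 0.0
dp [ 4.4 -2.6 -1.7] rot [-0.1  0.1  0. ] now [ 0.3962 -0.2734  0.1883] y dir -78.6 F [-0.4  0.3  0.3] t 11.075 open -0.0 j [-0.6   0.2  -0.23  1.15  0.    2.34]
```

View pics/s7.png

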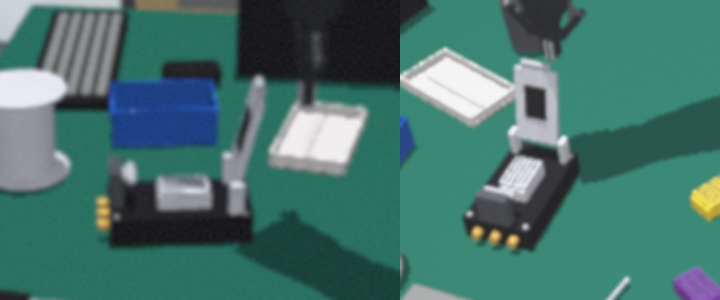

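The side crop shows the fingers behind and clear of the cover at (310,70). I'll sweep it over along its arc.

```bash
python3 -m jog '{"dp":[[13,0,0],[28,0,0],[43,0,-3],[59,0,-6],[75,0,-6],[89,0,-5],[103,0,-3],[118,0,2],[132,0,8],[141,0,14],[150,0,21],[157,0,29]],"delta_rot":[[0,0,0],[0,0,0],[0,0,0],[0,0,0],[0,0,0],[0,0,0],[0,0,0],[0,0,0],[0,0,0],[0,0,0],[0,0,0],[0,0,0]],"hand":[0,0,0,0,0,0,0,0,0,0,0,0]}'
```

```text
t: 12.68
eef_pos: [0.5512, -0.2429, 0.1603]
ee_rot: [-3.126, -0.312, -0.0]
contact_force: [-0.2, 0.4, 1.0]
opening: 0.002
gripper_force: 0.3
```

```bash
python3 -m jog '{"dp":[[7,0,7],[14,0,16],[19,0,25],[25,0,35],[30,0,45],[34,0,52],[36,0,54],[36,0,54]],"delta_rot":[[0,0,0],[0,0,0],[0,0,0],[0,0,0],[0,0,0],[0,0,0],[0,0,0],[0,0,0]],"hand":[0,0,0,0,0,0,0,0]}'
python3 -m jog '{"dp":[[1,0,3],[1,0,5],[1,0,7],[1,0,8]],"delta_rot":[[0,0,0],[0,0,0],[0,0,0],[0,0,0]],"hand":[0,0,0,0]}'
```

```text
t: 13.68
eef_pos: [0.5848, -0.236, 0.1071]
ee_rot: [3.126, 0.312, -0.003]
contact_force: [-5.1, -1.3, 6.1]
opening: -0.003
gripper_force: 3.3
t: 14.18
eef_pos: [0.5866, -0.2357, 0.0989]
ee_rot: [3.126, 0.312, -0.0]
contact_force: [-1.7, -0.7, 2.8]
opening: -0.0
gripper_force: 1.4
```

```bash
for i in 1 2 3; do python3 -m jog '{"dp":[[0,0,1],[0,0,2],[0,0,2]],"delta_rot":[[0,0,0],[0,0,0],[0,0,0]],"hand":[0,0,0]}' | grep -E "eef|force"; done
```

```text
eef_pos: [0.5871, -0.2355, 0.0965]
contact_force: [0.2, -1.0, -0.3]
gripper_force: 0.0
eef_pos: [0.587, -0.2356, 0.0949]
contact_force: [-0.4, 0.7, 0.7]
gripper_force: 0.7
eef_pos: [0.5871, -0.2357, 0.0946]
contact_force: [-4.0, 1.8, 15.6]
gripper_force: 8.0
```

That cover is down at about 76 mm and took 15 N. Now I'll rise and measure the loaded fixture from picture w2.

```bash
python3 -m jog '{"dp":[[0,0,-20],[0,0,-60],[0,0,-115],[0,0,-170],[0,0,-225],[0,0,-225]],"delta_rot":[[0,0,0],[0,0,0],[0,0,0],[0,0,0],[0,0,0],[0,0,0]],"hand":[0,0,0,0,0,0]}' | grep -E "eef|t:"
python3 - <<'E'
from h import *
import pickle
c=pickle.load(open("w2.pkl","rb"))
g=cv2.cvtColor(c["color"],cv2.COLOR_BGR2HSV)
m=cv2.inRange(g,(0,0,150),(180,60,255))
n,_,st,ce=cv2.connectedComponentsWithStats(m)
for i in range(1,n):
    if 4<st[i,4]<60 and ce[i][1]<170 and ce[i][0]<360: print(ce[i].round(1),st[i,4],ray(c,ce[i],.042).round(4))
E
python3 -c "
from h import *
a=read_camera('side')['color'][90:310,230:390];cv2.imwrite('pics/s8.png',cv2.resize(a,(436,600),interpolation=2))
go([.55,.0,.32],-78.6)"
```

```text
t: 16.05
eef_pos: [0.5882, -0.2362, 0.3226]
ee_rot: [3.122, 0.312, 0.011]
[334.   62.2] 47 [0.5934 0.2916 0.042 ]
[331.6  83.1] 36 [0.5912 0.2664 0.042 ]
[336.7  80.3] 7 [0.5977 0.2698 0.042 ]
[330.6  91. ] 21 [0.5902 0.2567 0.042 ]
[315.  135.8] 40 [0.5715 0.1998 0.042 ]
dp [   9.8 -238.7   -0.7] rot [ 0.1 -0.2  0. ] now [ 0.5877 -0.236   0.3198] y dir -78.6 F [ 1.1 -0.  -1.5] t 16.1 open 0.003 j [-0.38  0.42  0.44  1.58  0.    2.56]
```

View pics/s8.png

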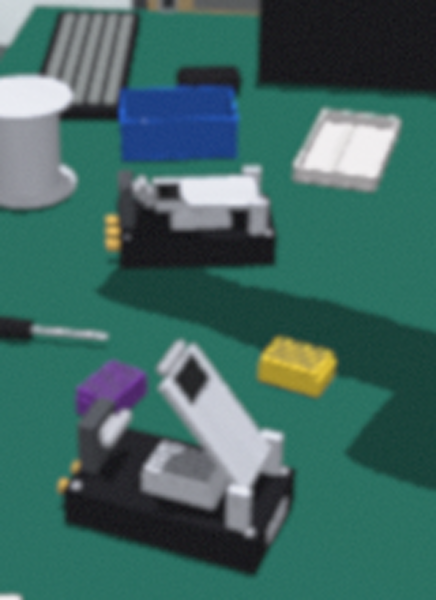

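The empty fixture's cover is shut and level at (220,190). The loaded cover stands at roughly 50° with its pad at (190,378). From the screws, the loaded fixture's x axis lies at about −13.4° and its nest at about (0.495, 0.267).

```bash
python3 -c "
from h import *
go([.4322,.2817,.32],-13.4)"
```

```text
dp [ -50.  -538.2   -1.5] rot [  0.2  -0.1 -65.2] now [ 0.5877 -0.236   0.3198] y dir -78.6 F [ 1.1 -0.  -1.5] t 16.1 open 0.003 j [-0.38  0.42  0.44  1.58  0.    2.56]
```

```bash
python3 -m jog '{"dp":[[-5,-35,0],[-10,-85,0],[-15,-140,0],[-20,-195,0],[-25,-250,0],[-30,-305,0],[-35,-360,0],[-40,-415,0],[-45,-465,0],[-48,-510,0],[-50,-538,0],[-50,-538,0]],"delta_rot":[[0,0,0],[0,0,-6],[0,0,-13],[0,0,-20],[0,0,-27],[0,0,-34],[0,0,-41],[0,0,-48],[0,0,-55],[0,0,-61],[0,0,-65],[0,0,-65]],"hand":[0,0,0,0,0,0,0,0,0,0,0,0]}' | grep eef
python3 -m jog '{"dp":[[0,0,0],[0,0,0]],"delta_rot":[[0,0,0],[0,0,0]],"hand":[0,0]}' | grep eef
python3 - <<'E'
from h import *
go([.4322,.2817,.195],-13.4)
c=read_camera("wrist");cv2.imwrite("pics/w9.png",c["color"])
for X,Y,z in((85,47,42),(85,-47,42),(84,0,94)):
    R=np.array([[.9728,.2317],[-.2317,.9728]]);print(proj(c,np.r_[np.array([.4954,.2666])+R@[(X+5)/1e3,Y/1e3],z/1e3]).round())
E
```

```text
eef_pos: [0.4304, 0.2831, 0.3162]
eef_pos: [0.4316, 0.2809, 0.3175]
dp [  1.    0.4 122.5] rot [-0.   0.  -0.3] now [0.4316 0.2809 0.3175] y dir -13.7 F [-0.4 -0.6  0.1] t 17.85 open -0.004 j [ 0.58  0.21  0.12  1.48 -0.    2.39]
[424. 125.]
[416. 211.]
[439. 178.]
```

View pics/w9.png

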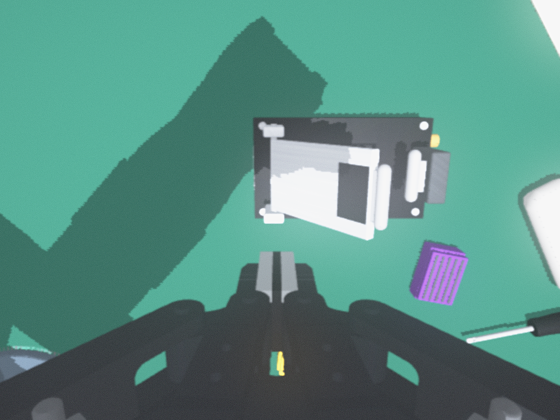

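The screw pixels match the prediction to 1 px. I'll descend behind the cover and press it along its arc.

```bash
python3 -m jog '{"dp":[[1,0,40],[1,0,90],[1,0,115],[1,8,122],[1,16,127],[1,26,131],[1,35,135],[1,44,141],[1,52,148],[1,61,155],[1,68,163]],"delta_rot":[[0,0,0],[0,0,0],[0,0,0],[0,0,0],[0,0,0],[0,0,0],[0,0,0],[0,0,0],[0,0,0],[0,0,0],[0,0,0]],"hand":[0,0,0,0,0,0,0,0,0,0,0]}'
python3 -m jog '{"dp":[[0,8,9],[0,13,18],[0,20,28],[0,26,38],[0,31,45],[0,33,47],[0,33,47]],"delta_rot":[[0,0,0],[0,0,0],[0,0,0],[0,0,0],[0,0,0],[0,0,0],[0,0,0]],"hand":[0,0,0,0,0,0,0]}'
```

```text
t: 19.27
eef_pos: [0.4983, 0.2667, 0.1543]
ee_rot: [-2.469, -1.943, -0.0]
contact_force: [-0.1, 0.4, 0.7]
opening: 0.001
gripper_force: 0.3
t: 20.15
eef_pos: [0.5292, 0.2592, 0.108]
ee_rot: [-2.467, -1.943, 0.001]
contact_force: [-2.8, -0.3, 3.5]
opening: -0.002
gripper_force: 1.8
```

```bash
python3 -m jog '{"dp":[[0,1,2],[0,1,4],[0,1,6],[0,1,8],[0,1,10],[0,1,12],[0,1,12]],"delta_rot":[[0,0,0],[0,0,0],[0,0,0],[0,0,0],[0,0,0],[0,0,0],[0,0,0]],"hand":[0,0,0,0,0,0,0]}' | grep -E "eef|force"
python3 -m jog '{"dp":[[0,0,1],[0,0,1.5],[0,0,1.5]],"delta_rot":[[0,0,0],[0,0,0],[0,0,0]],"hand":[0,0,0]}'| grep -E "eef|force"
```

```text
eef_pos: [0.531, 0.2588, 0.0955]
contact_force: [0.2, -0.7, 0.3]
gripper_force: 0.0
eef_pos: [0.5311, 0.2589, 0.0948]
contact_force: [-0.6, -0.5, 4.3]
gripper_force: 2.4
```

```bash
python3 -m jog '{"dp":[[0,0,1],[0,0,1.5],[0,0,1.5]],"delta_rot":[[0,0,0],[0,0,0],[0,0,0]],"hand":[0,0,0]}'| grep -E "eef|force"
python3 -m jog '{"dp":[[0,0,-10],[0,0,-50],[0,0,-100],[0,0,-160],[0,0,-220],[0,0,-220],[0,0,-220]],"delta_rot":[[0,0,0],[0,0,0],[0,0,0],[0,0,0],[0,0,0],[0,0,0],[0,0,0]],"hand":[0,0,0,0,0,0,0]}' | grep -E "eef|force|t:"
python3 -c "
from h import *
a=read_camera('side')['color'][90:310,200:390];cv2.imwrite('pics/s10.png',cv2.resize(a,(518,600),interpolation=2))"
```

```text
eef_pos: [0.5311, 0.2589, 0.0946]
contact_force: [-4.8, -2.3, 17.8]
gripper_force: 8.4
t: 22.65
eef_pos: [0.5308, 0.2588, 0.3126]
ee_rot: [-2.469, -1.943, 0.0]
contact_force: [0.0, -0.2, -0.5]
gripper_force: 0.0
```

View pics/s10.png

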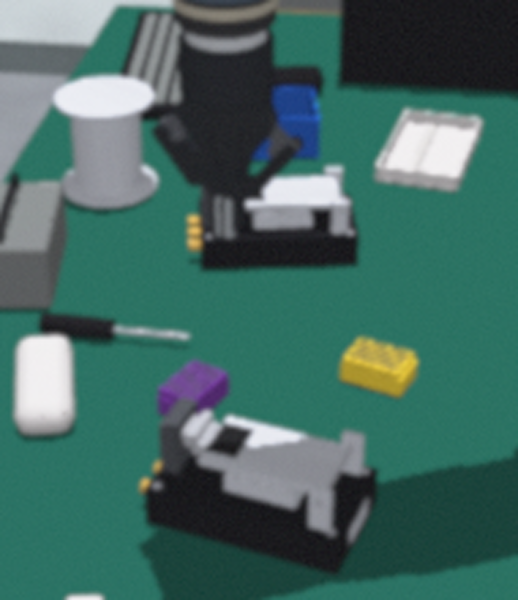

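The picture shows both covers level and shut, at (295,190) and (270,445), and the bystanders where they were. The robot touches nothing.

```bash
python3 -c "
from workcell import *
print(finish_job())"
```

```text
the job is handed in; nothing more can be done
None
```

The loose module lies flat in the empty fixture's recess, both covers are pressed shut on their latches, nothing else was moved, and the job is handed in at about 23 s of the 72 s allowed.

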